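# Index the inspection light's filter wheel to green and open its shutter

## Robot

A 7-joint arm with a two-finger parallel gripper is mounted at the origin on the work surface. World frame = base frame: x ahead of the robot, y to its left, z up, the work surface at z = 0. Lengths are in m, angles in degrees, forces in N, time in s.
With the tool pointing down it reaches from about 0.35 to 0.9 m from the base axis. Payload 7.2 kg.
Tool frame: the origin (TCP) lies between the finger pads; the fingertips stand 17 mm ahead of it and the grasp point (between the pads) lies 2 mm behind it; z points along the fingers, y is the line along which they close (so a half turn about z gives the same grasp; the last joint's range is limited). The gripper opens to 88 mm and grips with 3 to 60 N. Pads are 20 mm wide; open, the fingers measure 115 mm over their backs; the gripper's body (75 mm by 178 mm) begins 61 mm behind the grasp point.
Start: joints at [-80.34, 23.554, -0.728, 91.456, 0.321, 64.991, -4.71], TCP at [0.147, 0.608, 0.24] pointing down, gripper open.
Joint ranges: [-169.25, 169.25], [-16.82, 113.86], [-84.01, 82.57], [7.8, 145.47], [-59.2, 239.2], [7.22, 106.19], [-163.78, 163.78]. Speed limits (degrees/s): [136.94, 136.94, 172.46, 172.46, 180, 180, 180].

## Interface

Orientations are given as a 3x3 rotation matrix whose columns are the frame's x, y, z axes.
In Python, from bench import get_state, snapshot, job_done gives the robot as it stands.
- The arm moves only by the tool step_arm, never from a script. Its argument "series" is a list of rows, each a list of 4 numbers: the shift along the tool's x, y, z in units of 30 mm (1.0 is 30 mm), then the turn about the tool's z in rad. A call has 1 to 20 rows; each row shifts and turns the commanded pose from where the row before left it, along the tool's axes as they then stand; what a row does not reach is not made up. A row lasts 1/12 s, in which the tool goes at most 41.7 mm and 7.16 degrees, less where a joint would pass 70% of its speed; a pose out of reach is approached as far as the arm can. A call is refused whole if a number of a shift passes 1 or a number of a turn 0.125, either way. A call with a gripper value outside its range is refused whole. "hand" is the opening in per cent of the stroke, from 0 (shut) to 100 (fully open), set as the call begins (left out, the last holds). The fingers move at their own pace and stop on an object; "newtons" is the grip in N (left out, the last holds). Time passes only in rows, so rows that do not move let the fingers close. It gives the time, the measured TCP pose, the force, the opening and the grip force at its end, in the units of the state.
- get_state(): the state, without advancing time (a new reading comes with each control period).
- snapshot(name): name is "scene" or "side" or "wrist"; returns a dict with "image" (480x640x3 uint8, red, green, blue), "z_map" (480x640 float32, m along the optical axis (not along the pixel's ray), 0 where there is no reading), "camera_matrix" (3x3 intrinsics, pixels), "rvec" (rotation vector, rad) and "tvec" (3), from world to camera coordinates, as OpenCV has them. Camera axes: x right, y down, z forward; pixel columns grow to the right and rows downward; lengths in m; the calibration is good to about 2 mm. A picture is of the moment at which its call begins.
- job_done(): hands the job in; it is judged then, once.
The state is a dict: "time": time; "joints": joint angles; "dq": joint speeds; "effort": joint torques, N m; "tcp_pos": TCP position; "tcp_rot": TCP orientation; "contact_force": force on the tool from outside, world axes, zero at the start; "torque": the same for the moment, N m; "width": finger opening in m; "grip_force": force on a finger pad.
Only numpy, scipy, OpenCV 4.12 (cv2) and the standard library are available. Lean on these libraries where they do the work, as an engineer would, in place of code of your own. Each camera call takes 0.05 s, during which the arm holds its last target. There are 200 camera calls.

## Task

On the white light box, set the push-to-turn filter wheel to the green filter: press the wheel down only as hard as it takes to free it, turn it clockwise click by click until the green window stands at the black pointer, without going past it, and let it rise and lock. Only then slide the orange shutter tab fully open (to the left as seen from the robot), let go, and leave the other things on the bench where they are.

Things in the scene. Friction and masses are not known exactly. Their poses are not given: they have to be found in the camera images.
- unit: white filter-wheel light box, fixed, 230 x 150 mm, deck 48 mm above the bench. Origin: centre of its underside. Its x axis points from the wheel to the shutter (away from the robot), y to the left, z up. A black light outlet, 40 mm across, sticks 30 mm out of its far (+x) face. A flat black pointer lies on the deck at the wheel's rim on the +x side.
- wheel_axis (a point): fixed point on the wheel's vertical axis at deck height (48 mm), 35 mm to -x of the box's centre. The wheel is a black disc 124 mm across with an aluminium hub plate 60 mm across. At rest the hub plate's top is 22 to 46 mm above this point: the ride height differs each time by up to 24 mm and the readings do not tell it, so find it by touch.
- bar_line (a point): fixed point on the axis, 66 mm above the bench. A grey grip bar stands on the hub plate, centred on the axis and turning with the wheel: 46 mm long, 14 mm wide, 26 mm high above the hub plate (its top 48 to 72 mm above the deck). It lies along the line from the green window through the axis to the purple one; a green stripe on top marks the green end.
- pointer (a point): tip of the black pointer on the deck, 64 mm from the wheel's axis. Eight windows 23 mm across lie 46 mm from the axis. Clockwise from above, from green: yellow, red, blue, purple, orange, grey, white. It starts with purple, blue or red at the pointer; turning the wheel clockwise then brings the next of purple, blue, red, yellow, green to it.
- wheel (a joint): angle of the wheel, rad: 0 = green at the pointer, grip bar along the box's x axis; grows clockwise seen from above. Eight click positions 0.785 apart; it starts 2, 3 or 4 clicks short of green (near -1.57, -2.36 or -3.14). A spring draws it to the nearest click; leaving one takes up to about 0.1 N m. Stops at -3.9 and +1.0; beyond +0.45 it has gone past green.
- wheel_press (a joint): how far the wheel is pressed down, m: 0 = risen. A damped spring (time constant 0.2 s: move slowly, wait to read) lifts it with 3 N plus 2.5 N per mm. Risen, a lock holds it within 3 degrees; it turns only when pressed over 3 mm (11 N). 14 to 15 N (4.5 mm) is right; beyond 6.5 mm (19 N) damages it. It rises only at a click; let up elsewhere it sticks 2 to 3 mm down: press and turn on.
- shutter (a joint): position of the shutter tab, m: 0 = closed, 0.05 = fully open (end stop); it slides along the box's +y, to the left, with 1 to 2 N friction, and stays where it is left.
- shutter_top (a point): centre of the top face of the orange shutter tab, which is 28 mm along the box's x, 20 mm along its y and 40 mm high; top 102 mm above the bench. It slides on an aluminium track 14 mm high, 88 mm to the +x side of the box's centre; closed, the tab is 25 mm to the right (-y) of the box's middle line, open 25 mm to the left.
- cup: red drinking cup, 76 mm across, 95 mm high, standing; a bystander. Origin: centre of its underside.
- scanner: handheld barcode scanner lying down, dark, about 185 x 66 x 50 mm; a bystander. Origin: centre of its underside.
- flux: amber bottle with black cap, 48 mm across, 110 mm high, standing; a bystander. Origin: centre of its underside.
- driver: screwdriver with blue handle, 170 mm long, lying beside the light box; a bystander. Origin: centre of its underside.
- tape: yellow roll of tape, 72 mm across, 18 mm high, lying beside the light box; a bystander. Origin: centre of its underside.
- heatsink: finned aluminium heatsink, 70 x 50 x 24 mm; a bystander. Origin: centre of its underside.
- parts_tray: blue divided parts tray, 120 x 90 x 30 mm; a bystander. Origin: centre of its underside.

How it is judged (in metres and radians):
On the way, in this order (a step that is already met when the one before it is completed fails the run):
1. the wheel stands at green, risen and locked, the shutter still closed (value of joint wheel between -0.07 and 0.07 rad and value of joint wheel_press below 0.0015 m and value of joint shutter below 0.008 m), for 0.2 s.
2. the shutter is slid fully open with the wheel still locked at green (value of joint wheel between -0.07 and 0.07 rad and value of joint wheel_press below 0.0015 m and value of joint shutter above 0.044 m), for 0.2 s.
At the end, for the whole second after the job is handed in: The wheel stands at green (within 0.07 rad), fully risen (within 1.5 mm) and locked, the shutter is open (at least 44 of its 50 mm), wheel and shutter at rest (all of step 2 and velocity of joint wheel between -0.05 and 0.05 rad/s and velocity of joint shutter between -0.01 and 0.01 m/s); the robot touches nothing.
It fails at once if the wheel is pressed too hard (more than 6.5 mm, 19 N) (value of joint wheel_press above 0.0065 m).
It fails at once if the wheel is turned past green (value of joint wheel above 0.45 rad).
It fails at once if the shutter is opened before the wheel is locked at green (value of joint shutter above 0.01 m and (value of joint wheel below -0.1 rad or value of joint wheel_press above 0.0025 m)).
It fails at once if a bystander is moved more than 30 mm (distance of any of cup, scanner, flux, driver, tape, heatsink, parts_tray from where it was at the start of the episode above 0.03 m).
It also fails if it takes over 72 s, if anything falls off the work surface, if the arm or the gripper's body presses on something with over 40 N, if the wrist force passes 120 N, or if a joint passes its speed limit or range.

## Working session

There is one attempt and no reset: what is moved stays moved. The work goes in short steps, Python scripts to look and compute and a tool call to move; the robot and the scene stay as the last step left them, time stands still between calls to the robot, and variables do not carry over. Pictures are saved under pics/ and viewed, at most 10 in all, crops included, and the job is handed in when it is done.

Besides the shell and the picture viewer there is one more tool, called after ">>>" as name(argument=value, ...) on one line, values as JSON. step_arm: Moves the arm, as the interface text tells. Its arguments: {"type":"object","properties":{"series":{"type":"array","items":{"type":"array","items":{"type":"number"}}},"hand":{"type":"number"},"newtons":{"type":"number"}},"required":["series"]}

```bash
ls; mkdir -p pics; cat > h.py <<'E'
import numpy as np, cv2
from bench import get_state, snapshot, job_done
def cam(s):
    R=cv2.Rodrigues(np.array(s["rvec"]))[0]; t=np.array(s["tvec"]).reshape(3); return np.array(s["camera_matrix"]),R,t
def ray(s,u,v,z):
    K,R,t=cam(s); d=R.T@np.linalg.inv(K)@np.array([u,v,1.]); c=-R.T@t; return c+d*(z-c[2])/d[2]
def cloud(s):
    K,R,t=cam(s); z=s["z_map"]; v,u=np.mgrid[:480,:640]
    p=np.stack([(u-K[0,2])/K[0,0]*z,(v-K[1,2])/K[1,1]*z,z],-1); return (p-t)@R
def save(s,n): cv2.imwrite(f"pics/{n}.png",cv2.cvtColor(s["image"],cv2.COLOR_RGB2BGR))
E
python3 - <<'E'
from h import *
import pickle
for n in("scene","side"):
    s=snapshot(n); save(s,n+"0"); pickle.dump(s,open(n+"0.pkl","wb")); K,R,t=cam(s); print(n,K[0,0],-R.T@t)
st=get_state(); print(st)
E
```

```text
pics
scene 553.3956038960223 [ 1.55967431 -0.19974892  0.95245714]
side 493.60858893316333 [-0.08622486 -0.62507558  0.90873121]
{'time': 0.1, 'joints': array([-80.33841368,  23.59627731,  -0.72669776,  91.49735776,
         0.31984166,  64.98935856,  -4.71149325]), 'dq': array([ 0.08401215, -0.04595697,  0.04217959, -0.12372949, -0.08187925,
       -0.01067482, -0.08345136]), 'effort': array([ 2.61059700e-03, -5.89103150e+01,  6.43905792e-01, -2.91712117e+01,
       -5.37433976e-02,  1.43746662e-02,  4.61191405e-05]), 'tcp_pos': array([0.14658582, 0.60714401, 0.23889767]), 'tcp_rot': array([[-9.72077856e-01,  2.34658444e-01, -2.38746792e-04],
       [ 2.34658546e-01,  9.72076863e-01, -1.39282035e-03],
       [-9.47568229e-05, -1.40995379e-03, -9.99999002e-01]]), 'contact_force': array([0.09774207, 0.20400853, 0.11937654]), 'torque': array([ 0.04509366,  0.01910941, -0.0510837 ]), 'grip_force': 0.0, 'width': 0.0878229182381001}
```

View pics/scene0.png

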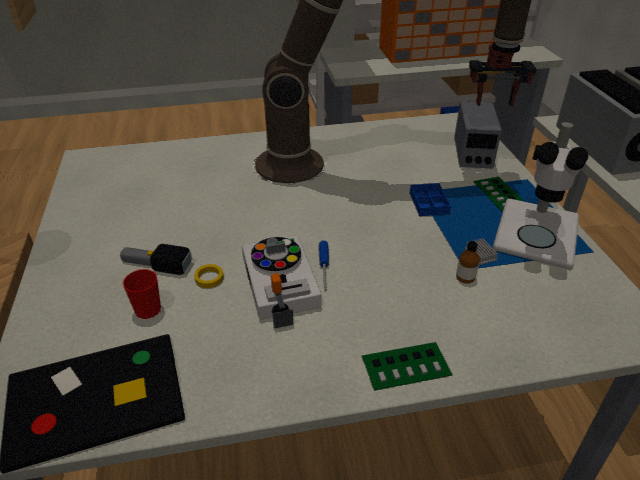

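View pics/side0.png

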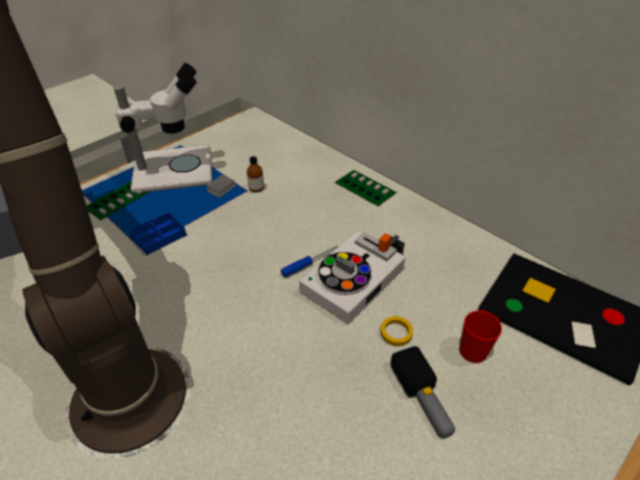

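The scene view shows the box around (280,275) px, with the shutter tab at (276,284) and the red and blue windows nearest the pointer. The side view shows the wheel at (345,270) and the tab at (385,241). Next I measure them.

```bash
python3 - <<'E'
from h import *
import pickle
for n,(x0,y0,x1,y1) in (("scene",(225,220,345,340)),("side",(285,220,420,330))):
    s=pickle.load(open(n+"0.pkl","rb")); P=cloud(s); hsv=cv2.cvtColor(s["image"],cv2.COLOR_RGB2HSV)
    roi=np.zeros((480,640),bool); roi[y0:y1,x0:x1]=1
    Z=P[...,2]; m=roi&(abs(Z-.048)<.006)&(s["z_map"]>0)
    pts=P[m]; print(n,"deck",len(pts),np.median(pts,0))
    # mask of the box incl higher things, hull -> rect in xy using deck pts
    r=cv2.minAreaRect(pts[:,:2].astype(np.float32)*1000); print(r)
    H,S,V=hsv[...,0],hsv[...,1],hsv[...,2]
    for c,lo,hi,h in(("red",172,183,.075),("orange",5,14,.08),("yellow",22,33,.075),("green",45,80,.075),("blue",105,122,.075),("purple",128,160,.075)):
        q=roi&(S>110)&(V>60)&(((H>=lo)&(H<hi))|((c=="red")&(H<4)))
        k,l,stt,ce=cv2.connectedComponentsWithStats(q.astype(np.uint8))
        for i in range(1,k):
            if stt[i,4]>12:
                d=P[l==i]; print(c,ce[i].round(1),stt[i,4],"cloud",np.median(d,0).round(4),"ray",ray(s,*ce[i],h).round(4))
    big=cv2.resize(s["image"][y0:y1,x0:x1],None,fx=5,fy=5,interpolation=cv2.INTER_CUBIC); s["image"]=big; save(s,n+"c")
E
```

```text
scene deck 2016 [ 0.58975867 -0.11459737  0.0479173 ]
((569.9915771484375, -106.82879638671875), (268.31292724609375, 150.4486846923828), 4.805484771728516)
red [279.5 263.9] 55 cloud [ 0.5627 -0.1072  0.0691] ray [ 0.5694 -0.1078  0.075 ]
orange [276.  282.5] 170 cloud [ 0.6522 -0.1257  0.0954] ray [ 0.6367 -0.1247  0.08  ]
yellow [291.5 257.8] 55 cloud [ 0.5466 -0.076   0.0693] ray [ 0.5528 -0.0762  0.075 ]
green [293.4 248.6] 47 cloud [ 0.5122 -0.0652  0.0691] ray [ 0.5194 -0.0662  0.075 ]
blue [323.5 251.6] 180 cloud [0.4844 0.0163 0.0236] ray [0.5451 0.0042 0.075 ]
blue [265.  262.7] 49 cloud [ 0.552  -0.141   0.0691] ray [ 0.5581 -0.1412  0.075 ]
purple [257.2 255.4] 44 cloud [ 0.5209 -0.1566  0.0693] ray [ 0.5278 -0.1569  0.075 ]
side deck 2322 [ 0.54495287 -0.13664771  0.04634426]
((566.8480224609375, -105.47573852539062), (268.7080383300781, 152.2041015625), 5.021816253662109)
red [356.4 258.9] 78 cloud [ 0.5632 -0.1054  0.0674] ray [ 0.5563 -0.1097  0.075 ]
orange [384.2 242. ] 189 cloud [ 0.6332 -0.1281  0.0902] ray [ 0.6433 -0.1221  0.08  ]
orange [346.7 284.4] 103 cloud [ 0.486  -0.1443  0.0671] ray [ 0.4774 -0.1509  0.08  ]
yellow [342.9 255. ] 62 cloud [ 0.55   -0.0742  0.0673] ray [ 0.5432 -0.0784  0.075 ]
yellow [396.1 322.1] 186 cloud [ 0.5242 -0.2624  0.016 ] ray [ 0.477 -0.292  0.075]
green [329.4 260.4] 64 cloud [ 0.5129 -0.0629  0.0671] ray [ 0.5074 -0.0683  0.075 ]
blue [297.2 265.7] 250 cloud [0.4764 0.0122 0.0204] ray [ 0.4419 -0.0274  0.075 ]
blue [363.7 268.3] 79 cloud [ 0.5508 -0.1374  0.0672] ray [ 0.5455 -0.142   0.075 ]
purple [360.2 278.9] 74 cloud [ 0.5205 -0.154   0.0675] ray [ 0.5148 -0.1585  0.075 ]
```

View pics/scenec.png

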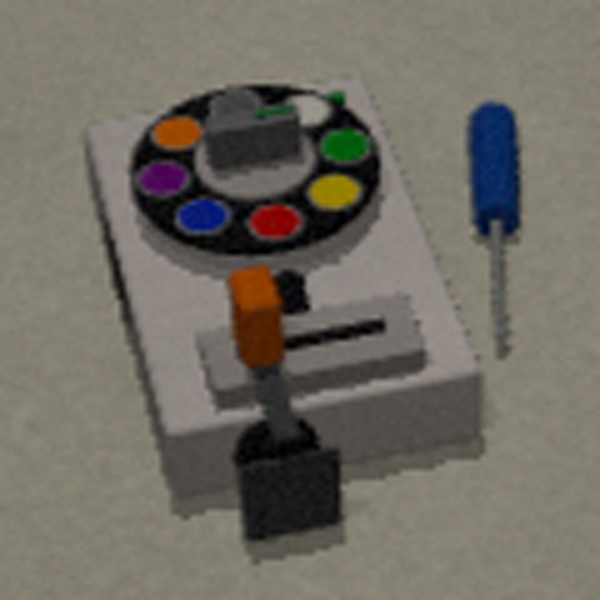

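View pics/sidec.png

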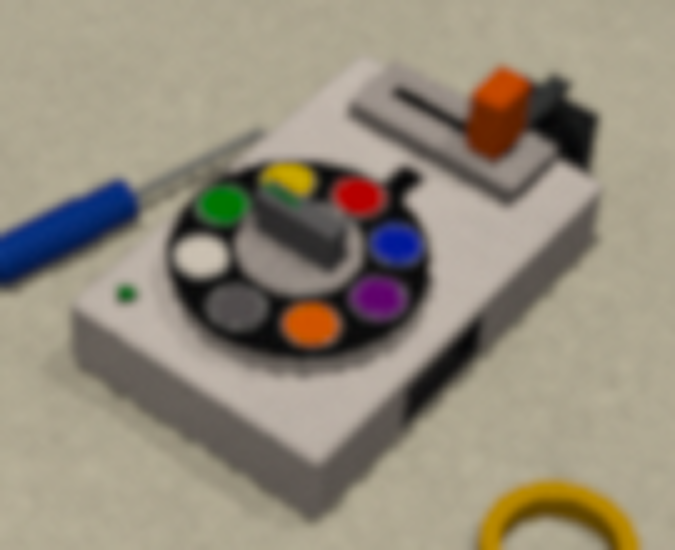

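Red stands at the pointer, so the wheel is near -1.57 and needs 2 clicks. The axis is at about (0.517, -0.110) and the box yaw is about 4.5°. Opposite windows measure 92 mm apart, as they should. I'm moving over the axis now.

>>> step_arm(series=[[-0.4,-0.5,0,0],[-0.7,-0.8,0,0],[-0.7,-0.8,0,0],[-0.7,-0.8,0,0],[-0.7,-0.8,0,0],[-0.7,-0.8,0,0],[-0.7,-0.8,0,0],[-0.7,-0.8,0,0],[-0.7,-0.8,0,0],[-0.7,-0.8,0,0],[-0.7,-0.8,0,0],[-0.7,-0.8,0,0],[-0.7,-0.8,0,0],[-0.7,-0.8,0,0],[-0.7,-0.8,0,0],[-0.7,-0.8,0,0],[-0.7,-0.8,0,0],[-0.7,-0.8,0,0],[-0.7,-0.8,0,0],[-0.7,-0.8,0,0]], hand=36)

```text
time: 1.77
tcp_pos: [0.4359, 0.0517, 0.2396]
tcp_rot: [[-0.972, 0.234, -0.0], [0.234, 0.972, 0.0], [0.0, 0.0, -1.0]]
contact_force: [0.9, 0.4, -0.1]
width: 0.0314
grip_force: 0.0
```

>>> step_arm(series=[[-0.7,-0.8,0,0],[-0.7,-0.8,0,0],[-0.7,-0.8,0,0],[-0.6,-0.7,0,0],[-0.4,-0.5,0,0],[0,0,0,0.1],[0,0,0,0.1],[0,0,0,0.1],[0,0,0,0.1],[0,0,0,0.1],[0,0,0,0.1],[0,0,0,0.1],[0,0,0,0.1],[0,0,0,0.1],[0,0,0,0.1],[0,0,0,0.1],[0,0,0,0.1],[0,0,0,0.05],[0,0,0,0],[0,0,0,0]])

```text
time: 3.43
tcp_pos: [0.5006, -0.0734, 0.2395]
tcp_rot: [[-0.086, 0.996, -0.0], [0.996, 0.086, -0.0], [0.0, -0.0, -1.0]]
contact_force: [-0.3, -0.6, -0.7]
width: 0.0315
grip_force: 0.0
```

```bash
cat > to.py <<'E'
import sys
from h import *
x,y,z,a=map(float,sys.argv[1:5]); s=get_state(); R=s["tcp_rot"]; p=s["tcp_pos"]
d=R.T@(np.array([x,y,z])-p); ya=np.degrees(np.arctan2(R[1,1],R[0,1]))
print("t",s["time"],"pos",p.round(4),"yaw_y",ya.round(2),"tilt",R[:2,2].round(4),"need units",(d/.03).round(3),"turn",np.radians(ya-a).round(3),"F",s["contact_force"].round(2),"T",s["torque"].round(2),"w",s["width"],"j",s["joints"].round(0))
E
python3 to.py .517 -.1097 .13 4.5
python3 - <<'E'
from h import *
import pickle
s=snapshot("wrist"); save(s,"w0"); pickle.dump(s,open("w0.pkl","wb"))
E
```

```text
t 3.4333 pos [ 0.5006 -0.0734  0.2395] yaw_y 4.93 tilt [-0.0005 -0.    ] need units [-1.254  0.443  3.648] turn 0.008 F [-0.27 -0.63 -0.69] T [-0.03  0.07  0.04] w 0.031502601415668054 j [-35.  14.  45. 110. -12.  61.  20.]
```

View pics/w0.png

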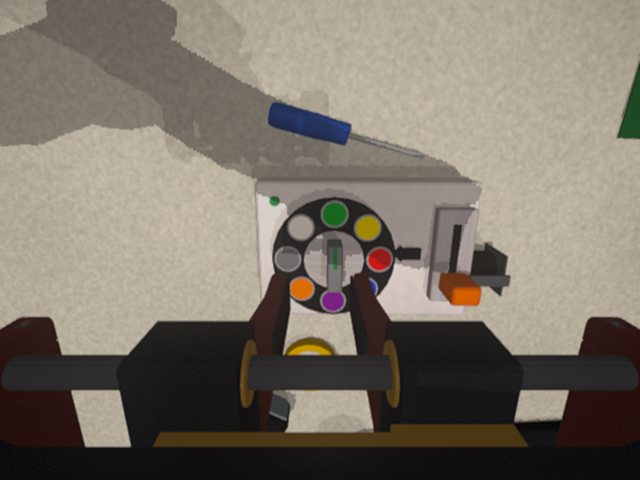

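The wrist view shows the wheel centred at (334,258) px, red at (379,259) beside the pointer at (406,253), the bar running vertically, and the tab at (462,290). I'll refine the axis from this close view.

```bash
python3 - <<'E'
from h import *
import pickle
s=pickle.load(open("w0.pkl","rb")); P=cloud(s); hsv=cv2.cvtColor(s["image"],cv2.COLOR_RGB2HSV);H,S,V=[hsv[...,i].astype(int) for i in range(3)]
roi=np.zeros((480,640),bool); roi[195:315,265:490]=1
for c,lo,hi in(("red",172,183),("orange",5,16),("yellow",20,33),("green",45,80),("purple",128,165)):
    q=roi&(S>110)&(V>60)&(((H>=lo)&(H<hi))|((c=="red")&(H<4)))
    k,l,stt,ce=cv2.connectedComponentsWithStats(q.astype(np.uint8))
    for i in range(1,k):
        if stt[i,4]>60: print(c,ce[i].round(1),stt[i,4],np.median(P[l==i],0).round(4),ray(s,*ce[i],.069).round(4))
for u,v in((320,245),(350,245),(335,235),(334,250)): print(u,v,P[v,u].round(4))
m=roi&(abs(P[...,2]-.048)<.004); r=cv2.minAreaRect(P[m][:,:2].astype(np.float32)*1000); print(r)
E
python3 to.py .517 -.1097 .13 4.5
```

```text
red [379.3 259.1] 386 [ 0.5634 -0.1057  0.0695] [ 0.5637 -0.1057  0.069 ]
orange [459.6 288.9] 1101 [ 0.6379 -0.119   0.0986] [ 0.6505 -0.131   0.069 ]
orange [301.  288.6] 371 [ 0.488  -0.1445  0.0694] [ 0.4878 -0.1447  0.069 ]
yellow [367.3 227.6] 430 [ 0.5475 -0.0743  0.0695] [ 0.5476 -0.0745  0.069 ]
green [334.1 213.9] 407 [ 0.514  -0.0635  0.0695] [ 0.5141 -0.0637  0.069 ]
green [334.8 259.1] 68 [ 0.5168 -0.0989  0.0992] [ 0.5192 -0.1097  0.069 ]
purple [332.6 300.9] 307 [ 0.5215 -0.1554  0.0695] [ 0.5216 -0.1558  0.069 ]
320 245 [ 0.5031 -0.0948  0.0731]
350 245 [ 0.5323 -0.0924  0.0729]
335 235 [ 0.5167 -0.0837  0.0723]
334 250 [ 0.5153 -0.09    0.0994]
((566.8012084960938, -112.27594757080078), (245.0391082763672, 136.33177185058594), 4.952319145202637)
t 3.4833 pos [ 0.5006 -0.0734  0.2395] yaw_y 4.94 tilt [-0.0004 -0.    ] need units [-1.253  0.441  3.649] turn 0.008 F [0.07 0.27 0.87] T [-0.05  0.05  0.01] w 0.0317161057162672 j [-35.  14.  45. 110. -12.  61.  20.]
```

>>> step_arm(series=[[-0.4,0.15,0,0],[-0.45,0.16,0,0],[-0.4,0.15,0,0],[0,0,0.5,0],[0,0,0.7,0],[0,0,0.7,0],[0,0,0.7,0],[0,0,0.6,0],[0,0,0.4,0],[0,0,0,0],[0,0,0,0]])

```text
time: 4.4
tcp_pos: [0.5175, -0.1099, 0.1316]
tcp_rot: [[-0.084, 0.996, -0.001], [0.996, 0.084, -0.0], [-0.0, -0.001, -1.0]]
contact_force: [0.2, -0.7, 0.4]
width: 0.0318
grip_force: 0.0
```

```bash
python3 to.py .5178 -.1097 .092 4.8
```

```text
t 4.4 pos [ 0.5175 -0.1099  0.1316] yaw_y 4.83 tilt [-0.0009 -0.0002] need units [0.006 0.012 1.32 ] turn 0.001 F [ 0.24 -0.71  0.36] T [-0.1   0.03  0.  ] w 0.03176330410333107 j [-25.  25.  41. 113. -22.  49.  33.]
```

>>> step_arm(series=[[0,0,0.2,0],[0,0,0.2,0],[0,0,0.15,0],[0,0,0.1,0],[0,0,0,0],[0,0,0,0]])

```text
time: 4.9
tcp_pos: [0.5176, -0.1097, 0.1121]
tcp_rot: [[-0.084, 0.996, -0.0], [0.996, 0.084, 0.0], [0.0, -0.0, -1.0]]
contact_force: [-0.7, -1.1, -0.1]
width: 0.0312
grip_force: 0.0
```

>>> step_arm(series=[[0,0,0.033,0],[0,0,0.033,0],[0,0,0.033,0],[0,0,0,0],[0,0,0,0]])

```text
time: 5.32
tcp_pos: [0.5176, -0.1097, 0.1091]
tcp_rot: [[-0.084, 0.996, -0.0], [0.996, 0.084, 0.0], [0.0, -0.0, -1.0]]
contact_force: [0.4, -0.3, 0.1]
width: 0.0315
grip_force: 0.0
```

>>> step_arm(series=[[0,0,0.033,0],[0,0,0.033,0],[0,0,0.033,0],[0,0,0,0],[0,0,0,0]])

```text
time: 5.73
tcp_pos: [0.5176, -0.1097, 0.1061]
tcp_rot: [[-0.084, 0.996, -0.0], [0.996, 0.084, 0.0], [0.0, -0.0, -1.0]]
contact_force: [-0.4, 0.4, 0.3]
width: 0.0315
grip_force: 0.0
```

>>> step_arm(series=[[0,0,0.033,0],[0,0,0.033,0],[0,0,0.033,0],[0,0,0,0],[0,0,0,0]])

```text
time: 6.15
tcp_pos: [0.5176, -0.1097, 0.1031]
tcp_rot: [[-0.084, 0.996, -0.0], [0.996, 0.084, 0.0], [0.0, -0.0, -1.0]]
contact_force: [-1.2, 0.4, 0.1]
width: 0.0315
grip_force: 0.0
```

>>> step_arm(series=[[0,0,0.033,0],[0,0,0.033,0],[0,0,0.033,0],[0,0,0,0],[0,0,0,0]])

```text
time: 6.57
tcp_pos: [0.5176, -0.1097, 0.1002]
tcp_rot: [[-0.084, 0.996, -0.0], [0.996, 0.084, 0.0], [0.0, -0.0, -1.0]]
contact_force: [-0.2, -0.1, -0.1]
width: 0.0316
grip_force: 0.0
```

>>> step_arm(series=[[0,0,0.033,0],[0,0,0.033,0],[0,0,0.033,0],[0,0,0,0],[0,0,0,0]])

```text
time: 6.98
tcp_pos: [0.5176, -0.1098, 0.0972]
tcp_rot: [[-0.084, 0.996, -0.0], [0.996, 0.084, -0.0], [0.0, -0.0, -1.0]]
contact_force: [-0.2, -0.8, -0.6]
width: 0.0316
grip_force: 0.0
```

>>> step_arm(series=[[0,0,0.033,0],[0,0,0.033,0],[0,0,0.033,0],[0,0,0,0],[0,0,0,0]])

```text
time: 7.4
tcp_pos: [0.5176, -0.1097, 0.0942]
tcp_rot: [[-0.084, 0.996, -0.0], [0.996, 0.084, 0.0], [0.0, -0.0, -1.0]]
contact_force: [-0.8, -0.4, -0.6]
width: 0.0314
grip_force: 0.0
```

>>> step_arm(series=[[0,0,0.033,0],[0,0,0.033,0],[0,0,0,0],[0,0,0,0]])

```text
time: 7.73
tcp_pos: [0.5176, -0.1097, 0.0923]
tcp_rot: [[-0.084, 0.996, -0.0], [0.996, 0.084, 0.0], [0.0, -0.0, -1.0]]
contact_force: [-0.7, -0.1, -0.3]
width: 0.0317
grip_force: 0.0
```

>>> step_arm(series=[[0,0,0.033,0],[0,0,0,0],[0,0,0,0]])

```text
time: 7.98
tcp_pos: [0.5176, -0.1097, 0.0913]
tcp_rot: [[-0.084, 0.996, -0.0], [0.996, 0.084, 0.0], [0.0, -0.0, -1.0]]
contact_force: [0.0, 0.1, 0.2]
width: 0.0316
grip_force: 0.0
```

>>> step_arm(series=[[0,0,0.033,0],[0,0,0,0],[0,0,0,0]])

```text
time: 8.23
tcp_pos: [0.5176, -0.1097, 0.0903]
tcp_rot: [[-0.084, 0.996, -0.0], [0.996, 0.084, 0.0], [0.0, -0.0, -1.0]]
contact_force: [-0.6, -0.9, -0.5]
width: 0.0314
grip_force: 0.0
```

>>> step_arm(series=[[0,0,0.033,0],[0,0,0,0],[0,0,0,0]])

```text
time: 8.48
tcp_pos: [0.5178, -0.1097, 0.0896]
tcp_rot: [[-0.084, 0.996, 0.0], [0.996, 0.084, 0.0], [0.0, 0.0, -1.0]]
contact_force: [-1.1, -0.0, 5.0]
width: 0.0316
grip_force: 2.1
```

>>> step_arm(series=[[0,0,0.033,0],[0,0,0,0],[0,0,0,0]])

```text
time: 8.73
tcp_pos: [0.5178, -0.1097, 0.0888]
tcp_rot: [[-0.084, 0.996, 0.0], [0.996, 0.084, 0.0], [0.0, 0.001, -1.0]]
contact_force: [-1.0, 0.5, 7.1]
width: 0.0315
grip_force: 3.6
```

>>> step_arm(series=[[0,0,-0.04,0],[0,0,-0.04,0],[0,0,0,0],[0,0,0,0],[0,0,0,0],[0,0,0,0],[0,0,0,0],[0,0,0,0],[0,0,0,0]], hand=0, newtons=30)

```text
time: 9.48
tcp_pos: [0.5177, -0.1098, 0.0908]
tcp_rot: [[-0.084, 0.996, 0.0], [0.996, 0.084, 0.0], [0.0, 0.0, -1.0]]
contact_force: [-0.1, 0.6, 3.0]
width: 0.0143
grip_force: 30.0
```

```bash
python3 to.py .5178 -.1097 .0859 4.8
```

```text
t 9.4833 pos [ 0.5177 -0.1098  0.0908] yaw_y 4.81 tilt [0.0001 0.    ] need units [0.002 0.005 0.163] turn 0.0 F [-0.15  0.56  2.99] T [-0.05  0.18 -0.06] w 0.014269449580460693 j [-22.  29.  38. 115. -25.  44.  36.]
```

The bar is gripped: the opening of 14.3 mm matches its 14 mm width. Pressing slowly.

>>> step_arm(series=[[0,0,0.03,0],[0,0,0.03,0],[0,0,0.03,0],[0,0,0.03,0],[0,0,0,0],[0,0,0,0],[0,0,0,0],[0,0,0,0],[0,0,0,0],[0,0,0,0]])

```text
time: 10.32
tcp_pos: [0.5178, -0.1098, 0.0878]
tcp_rot: [[-0.084, 0.996, 0.0], [0.996, 0.084, 0.001], [0.001, 0.0, -1.0]]
contact_force: [-2.7, 1.1, 11.2]
width: 0.0136
grip_force: 30.0
```

>>> step_arm(series=[[0,0,0.024,0],[0,0,0.023,0],[0,0,0,0],[0,0,0,0],[0,0,0,0],[0,0,0,0],[0,0,0,0],[0,0,0,0]])

```text
time: 10.98
tcp_pos: [0.5178, -0.1098, 0.0867]
tcp_rot: [[-0.084, 0.996, 0.001], [0.996, 0.084, 0.001], [0.001, 0.001, -1.0]]
contact_force: [-3.1, 1.5, 14.2]
width: 0.0134
grip_force: 30.0
```

```bash
python3 to.py .5178 -.1097 .0863 4.8
```

```text
t 10.9833 pos [ 0.5178 -0.1098  0.0867] yaw_y 4.8 tilt [0.0005 0.0008] need units [0.004 0.    0.013] turn -0.0 F [-3.14  1.54 14.17] T [ 0.04  1.12 -0.05] w 0.013416211415260853 j [-22.  29.  38. 115. -26.  44.  36.]
```

>>> step_arm(series=[[0,0,0,0.03],[0,0,0,0.05],[0,0,0,0.05],[0,0,0,0.05],[0,0,0,0.05],[0,0,0,0.05],[0,0,0,0.05],[0,0,0,0.05],[0,0,0,0]])

```text
time: 11.73
tcp_pos: [0.5177, -0.1098, 0.0866]
tcp_rot: [[0.294, 0.956, 0.0], [0.956, -0.294, 0.001], [0.001, 0.0, -1.0]]
contact_force: [-4.7, 2.1, 15.3]
width: 0.0137
grip_force: 30.0
```

```bash
python3 to.py .5178 -.1098 .0867 4.8
```

```text
t 11.7333 pos [ 0.5177 -0.1098  0.0866] yaw_y -17.13 tilt [0.0002 0.0006] need units [-0.001  0.003 -0.004] turn -0.383 F [-4.65  2.11 15.33] T [ 0.16  1.19 -0.02] w 0.013659959728378804 j [-26.  31.  44. 115. -30.  45.  18.]
```

>>> step_arm(series=[[0,0,0,0.05],[0,0,0,0.05],[0,0,0,0.05],[0,0,0,0.05],[0,0,0,0.05],[0,0,0,0.05],[0,0,0,0.05],[0,0,0,0.05],[0,0,0,0],[0,0,0,0]])

```text
time: 12.57
tcp_pos: [0.5176, -0.1098, 0.0865]
tcp_rot: [[0.642, 0.767, -0.0], [0.767, -0.642, 0.001], [0.001, -0.001, -1.0]]
contact_force: [-4.7, 1.6, 15.8]
width: 0.0135
grip_force: 30.0
```

```bash
python3 - <<'E'
from h import *
s=snapshot("scene"); s["image"]=cv2.resize(s["image"][200:330,210:340],None,fx=4,fy=4); save(s,"mid")
E
python3 to.py .5178 -.1098 .0867 -85.3
```

```text
t 12.6167 pos [ 0.5176 -0.1098  0.0865] yaw_y -39.89 tilt [0.     0.0008] need units [ 0.004  0.007 -0.006] turn 0.793 F [-4.06  0.92 15.28] T [ 0.22  1.27 -0.09] w 0.013951482431429156 j [-30.  33.  50. 116. -35.  47.   0.]
```

View pics/mid.png

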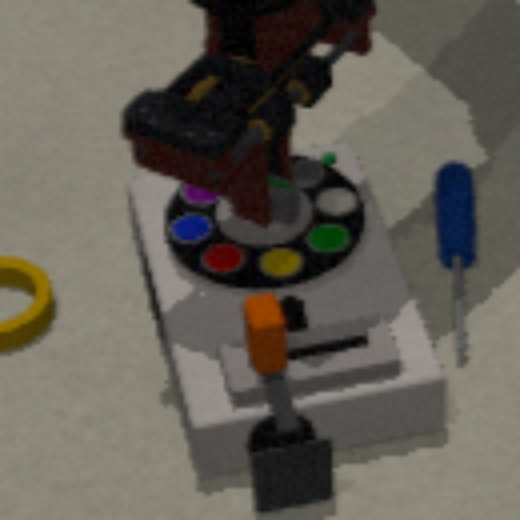

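Yellow (280,262 in the crop) now stands at the pointer (293,310), one click done. Turning one more click.

>>> step_arm(series=[[0,0,-0.01,0.05],[0,0,0,0.05],[0,0,0,0.05],[0,0,0,0.05],[0,0,0,0.05],[0,0,0,0.05],[0,0,0,0.05],[0,0,0,0.05],[0,0,0,0]])

```text
time: 13.37
tcp_pos: [0.5175, -0.1096, 0.0866]
tcp_rot: [[0.891, 0.455, -0.0], [0.455, -0.891, 0.001], [0.0, -0.001, -1.0]]
contact_force: [-3.6, 1.8, 13.9]
width: 0.0141
grip_force: 30.0
```

>>> step_arm(series=[[0,0,0,0.05],[0,0,0,0.05],[0,0,0,0.05],[0,0,0,0.05],[0,0,0,0.05],[0,0,0,0.05],[0,0,0,0.05],[0,0,0,0.03],[0,0,0,0],[0,0,0,0]])

```text
time: 14.2
tcp_pos: [0.5174, -0.1096, 0.0866]
tcp_rot: [[0.996, 0.094, -0.0], [0.094, -0.996, 0.001], [-0.0, -0.001, -1.0]]
contact_force: [-5.0, 1.7, 13.3]
width: 0.0139
grip_force: 30.0
```

```bash
python3 - <<'E'
from h import *
s=snapshot("scene"); s["image"]=cv2.resize(s["image"][200:330,210:340],None,fx=4,fy=4); save(s,"grn")
E
python3 to.py .5178 -.1098 .0867 -85.2
```

```text
t 14.25 pos [ 0.5174 -0.1096  0.0866] yaw_y -84.58 tilt [-0.0003  0.001 ] need units [ 0.012  0.007 -0.002] turn 0.011 F [-3.9   1.92 13.26] T [ 0.51  1.2  -0.11] w 0.013627524645392528 j [-36.  39.  61. 116. -45.  52. -35.]
```

View pics/grn.png

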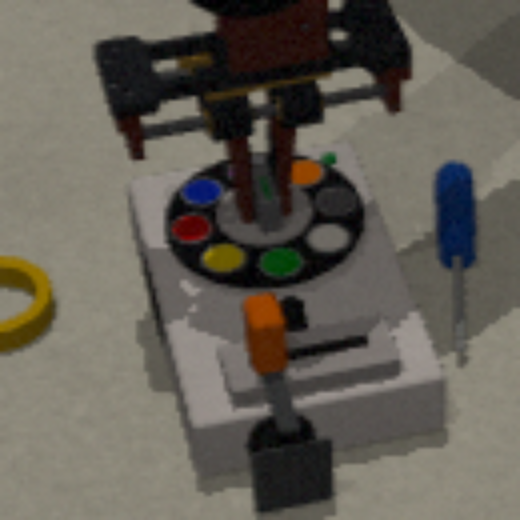

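Green (281,262) stands at the pointer. Letting the wheel rise while gripped, then releasing it.

>>> step_arm(series=[[0,0,0,0.011],[0,0,-0.02,0],[0,0,-0.02,0],[0,0,-0.02,0],[0,0,-0.02,0],[0,0,-0.02,0],[0,0,-0.02,0],[0,0,-0.02,0],[0,0,-0.02,0],[0,0,0,0],[0,0,0,0],[0,0,0,0],[0,0,0,0],[0,0,0,0]])

```text
time: 15.42
tcp_pos: [0.5174, -0.1096, 0.0908]
tcp_rot: [[0.996, 0.084, -0.0], [0.084, -0.996, 0.0], [-0.0, -0.0, -1.0]]
contact_force: [-3.3, 1.9, 0.9]
width: 0.0139
grip_force: 30.0
```

>>> step_arm(series=[[0,0,0,0],[0,0,0,0],[0,0,0,0],[0,0,0,0],[0,0,0,0],[0,0,-0.1,0],[0,0,-0.2,0],[0,0,-0.4,0],[0,0,-0.5,0],[0,0,-0.5,0],[0,0,-0.5,0],[0,0,-0.4,0],[0,0,-0.2,0],[0,0,0,0],[0,0,0,0]], hand=36)

```text
time: 16.67
tcp_pos: [0.5177, -0.1094, 0.1749]
tcp_rot: [[0.996, 0.084, 0.0], [0.084, -0.996, 0.0], [0.0, -0.0, -1.0]]
contact_force: [-0.0, 0.3, 0.6]
width: 0.0316
grip_force: 0.0
```

```bash
python3 - <<'E'
from h import *
for n in("scene","side","wrist"):
    s=snapshot(n); P=cloud(s); hsv=cv2.cvtColor(s["image"],cv2.COLOR_RGB2HSV);H,S,V=[hsv[...,i].astype(int) for i in range(3)]
    near=(np.hypot(P[...,0]-.56,P[...,1]+.11)<.12)&(P[...,2]>.055)&(P[...,2]<.106)
    for c,lo,hi in(("red",172,183),("orange",4,16),("yellow",20,33),("green",45,80),("blue",105,122),("purple",128,165)):
        q=near&(S>110)&(V>50)&(((H>=lo)&(H<hi))|((c=="red")&(H<4)))
        k,l,stt,ce=cv2.connectedComponentsWithStats(q.astype(np.uint8))
        for i in range(1,k):
            if stt[i,4]>30:
                m=np.median(P[l==i],0); print(n,c,ce[i].round(1),stt[i,4],m.round(4),np.degrees(np.arctan2(m[1]+.1097,m[0]-.5178)).round(1),"top",P[(l==i)&(P[...,2]>.1)].mean(0).round(4) if c=="orange" and m[2]>.08 else "")
save(s,"w1")
E
python3 to.py .55 -.12 .2 4.9
```

```text
scene red [257.1 255.1] 52 [ 0.519  -0.1567  0.0692] -88.5 top 
scene orange [285.5 241.5] 50 [ 0.4818 -0.0808  0.0696] 141.2 top 
scene orange [275.8 282.9] 179 [ 0.6518 -0.126   0.0936] -6.9 top [ 0.6432 -0.1262  0.1023]
scene yellow [265.3 262.5] 51 [ 0.5527 -0.14    0.0703] -41.0 top 
scene green [279.4 263.6] 50 [ 0.5619 -0.1072  0.0697] 3.3 top 
scene blue [260.2 245.9] 46 [ 0.487  -0.1452  0.0696] -130.9 top 
side red [360.2 279.3] 98 [ 0.5194 -0.1545  0.0674] -88.0 top 
side orange [384.1 242.4] 183 [ 0.6326 -0.1287  0.0915] -9.4 top [ 0.6388 -0.1244  0.1015]
side orange [324.9 270.5] 95 [ 0.4816 -0.0787  0.0672] 139.4 top 
side yellow [364.  268.5] 89 [ 0.5511 -0.1389  0.0672] -41.3 top 
side green [356.7 258.9] 55 [ 0.5625 -0.1057  0.0677] 5.1 top 
side blue [346.8 284.2] 82 [ 0.4865 -0.1432  0.0678] -133.0 top 
side purple [331.8 280.6] 66 [ 0.4708 -0.112   0.0673] -177.2 top 
wrist red [378.3 242.4] 645 [ 0.5218 -0.1553  0.0694] -85.1 top 
wrist orange [360.4  62. ] 1983 [ 0.6405 -0.1234  0.1019] -6.4 top [ 0.6419 -0.1243  0.1022]
wrist orange [279.4 275.6] 208 [ 0.4883 -0.0799  0.0693] 134.7 top 
wrist yellow [362.7 201.3] 725 [ 0.553  -0.1393  0.0694] -40.1 top 
wrist green [319.6 183.3] 713 [ 0.5637 -0.1059  0.0695] 4.8 top 
wrist green [320.  239.9] 132 [ 0.529  -0.109   0.0992] 3.8 top 
wrist blue [358.8 275.8] 184 [ 0.4934 -0.1424  0.0694] -126.7 top 
wrist purple [319.2 296. ] 512 [ 0.472  -0.1132  0.0694] -175.6 top 
t 16.8167 pos [ 0.5172 -0.1095  0.1742] yaw_y -85.2 tilt [-0.0011  0.0002] need units [ 1.058  0.44  -0.86 ] turn -1.572 F [ 0.04 -1.18  0.28] T [-0.02  0.13  0.01] w 0.03148280698237709 j [-42.  34.  70. 112. -37.  61. -41.]
```

View pics/w1.png

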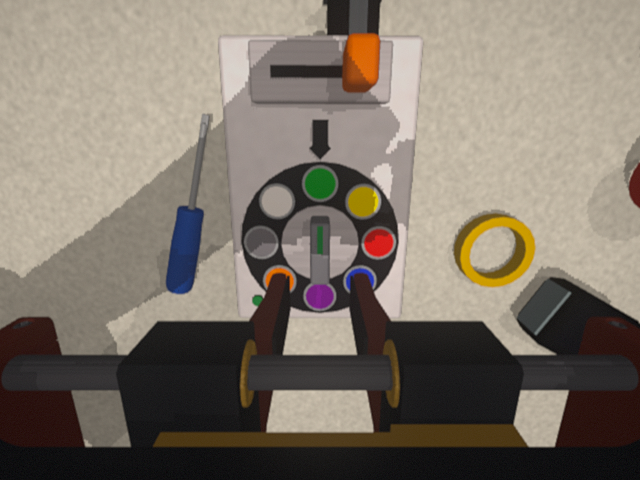

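Green is at 4.8°, in line with the box, and the windows are back at rest height, so the wheel is locked. The tab's top centre is at (0.642, -0.124). I'll straddle it and descend.

>>> step_arm(series=[[0.3,0.1,0,0],[0.6,0.12,0,0],[0.7,0.14,0,0],[0.7,0.14,0,0],[0.7,0.14,0,0],[0.7,0.1,0,0],[0.4,0.1,0,0],[0,0,0,0],[0,0,0,0]], hand=60)

```text
time: 17.57
tcp_pos: [0.6423, -0.1252, 0.1739]
tcp_rot: [[0.997, 0.083, -0.001], [0.083, -0.997, -0.001], [-0.002, 0.001, -1.0]]
contact_force: [-0.0, -0.5, 0.4]
width: 0.0524
grip_force: 0.0
```

```bash
python3 to.py .642 -.1242 .097 -85.1
```

```text
t 17.5667 pos [ 0.6423 -0.1252  0.1739] yaw_y -85.22 tilt [-0.0015 -0.0007] need units [-0.003 -0.035  2.562] turn -0.002 F [-0.04 -0.45  0.43] T [-0.04  0.16 -0.05] w 0.05239844740685529 j [-31.  44.  63.  94. -41.  69. -44.]
```

>>> step_arm(series=[[0,-0.035,0.3,0],[0,0,0.5,0],[0,0,0.5,0],[0,0,0.5,0],[0,0,0.4,0],[0,0,0.2,0],[0,0,0.1,0],[0,0,0.06,0],[0,0,0,0],[0,0,0,0]])

```text
time: 18.4
tcp_pos: [0.6426, -0.1237, 0.0986]
tcp_rot: [[0.996, 0.084, 0.001], [0.084, -0.996, -0.0], [0.001, 0.0, -1.0]]
contact_force: [-0.5, -0.5, -0.2]
width: 0.0527
grip_force: 0.0
```

>>> step_arm(series=[[0,0,0,0],[0,0,0,0],[0,0,0,0],[0,0,0,0],[0,0,0,0],[0,0,0,0],[0,0,0,0],[0,0,0,0]], hand=0, newtons=8)

```text
time: 19.07
tcp_pos: [0.6423, -0.1236, 0.0982]
tcp_rot: [[0.997, 0.084, 0.0], [0.084, -0.997, -0.0], [0.0, 0.0, -1.0]]
contact_force: [0.3, 0.6, 1.1]
width: 0.02
grip_force: 8.0
```

Tab gripped (20.0 mm). Sliding it left, which is tool -y.

>>> step_arm(series=[[0,-0.05,0,0],[0,-0.1,0,0],[0,-0.12,0,0],[0,-0.15,0,0],[0,-0.15,0,0],[0,-0.15,0,0],[0,-0.15,0,0],[0,-0.15,0,0],[0,-0.15,0,0],[0,-0.15,0,0],[0,-0.12,0,0],[0,-0.1,0,0],[0,-0.06,0,0],[0,-0.04,0,0],[0,0,0,0],[0,0,0,0]])

```text
time: 20.4
tcp_pos: [0.6383, -0.0745, 0.0982]
tcp_rot: [[0.997, 0.084, 0.0], [0.084, -0.997, 0.0], [0.0, 0.0, -1.0]]
contact_force: [1.4, -2.2, 2.4]
width: 0.02
grip_force: 8.0
```

>>> step_arm(series=[[0,-0.03,0,0],[0,-0.03,0,0],[0,0,0,0],[0,0,0,0]])

```text
time: 20.73
tcp_pos: [0.6383, -0.0743, 0.0982]
tcp_rot: [[0.997, 0.083, 0.001], [0.083, -0.997, -0.002], [0.001, 0.002, -1.0]]
contact_force: [2.9, -5.6, 1.1]
width: 0.0199
grip_force: 8.0
```

At the end stop: force is rising with no further travel after about 49.5 mm. Backing off the overshoot, releasing and rising clear.

>>> step_arm(series=[[0,0.04,0,0],[0,0,0,0],[0,0,0,0],[0,0,0,0],[0,0,0,0],[0,0,0,0],[0,0,-0.2,0],[0,0,-0.4,0],[0,0,-0.5,0],[0,0,-0.6,0],[0,0,-0.6,0],[0,0,-0.6,0],[0,0,-0.4,0],[0,0,-0.2,0],[0,0,0,0],[0,0,0,0]], hand=60)

```text
time: 22.07
tcp_pos: [0.638, -0.0736, 0.203]
tcp_rot: [[0.996, 0.084, 0.0], [0.084, -0.996, 0.0], [0.0, -0.0, -1.0]]
contact_force: [0.0, 0.1, -0.4]
width: 0.0527
grip_force: 0.0
```

```bash
python3 - <<'E'
from h import *
s=snapshot("side"); P=cloud(s); hsv=cv2.cvtColor(s["image"],cv2.COLOR_RGB2HSV)
q=(hsv[...,0]>=4)&(hsv[...,0]<16)&(hsv[...,1]>110)&(P[...,2]>.1)&(P[...,2]<.106)&(np.hypot(P[...,0]-.64,P[...,1]+.1)<.1)
print("tab top",P[q].mean(0),q.sum())
s["image"]=cv2.resize(s["image"][210:340,280:430],None,fx=4,fy=4); save(s,"end")
E
python3 to.py .64 -.07 .2 -85
```

```text
tab top [ 0.63342869 -0.07549225  0.1018411 ] 32
t 22.1167 pos [ 0.6377 -0.0736  0.2025] yaw_y -85.19 tilt [-0.0008  0.0004] need units [ 0.085 -0.112  0.082] turn -0.003 F [-0.05 -0.61  0.62] T [-0.01  0.16  0.04] w 0.0529790258269725 j [-37.  41.  65.  94. -40.  71. -49.]
```

View pics/end.png

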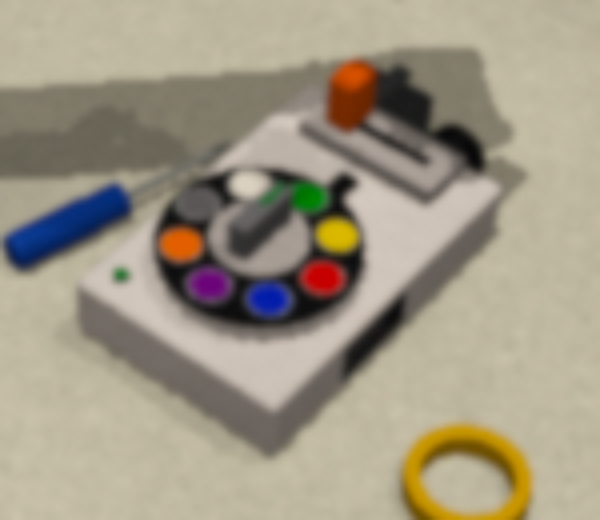

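The tab (352,95) is at the left end of its slot, green (308,197) is at the pointer (343,185), and the arm is clear.

```bash
python3 -c "from bench import job_done; print(job_done())"
```

```text
the job is handed in; nothing more can be done
None
```

The job is handed in at about 22 s: the wheel is at green and risen, the shutter tab was slid about 49.5 mm to its end stop, and the arm is clear; the judge returned no verdict.

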